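Seat the splined lift key and hold the brake off

TASK

Take the red-handled key out of the wooden key rack, turn it until the cross-shaped splines of its stem mesh with the cross-shaped socket of the blue lift gearbox, and slide it fully home against the spring brake, flange flush on the socket. Do not force the socket round and leave everything else where it is. Finish while still holding the key pressed fully down: the spring pushes it back up if you let go.

Things in the scene. Friction and masses are not known exactly. Their poses are not given: they have to be found in the camera images.
- key: The key to use: T-shaped, red handle, 0.15 to 0.31 kg. Origin: centre of the stem's lower end, z up the stem. Splined steel stem z = 0 to 42 mm; steel flange 44 mm diameter, 42 to 48; shank 14 mm diameter to 78; red bar handle 78 to 106 mm. Starts upright, hanging by its flange in one of the three rack holes, yaw within 0.7 rad of the rack's yaw.
- key_tip (a point): Centre of the lower end of the red key's stem (the key's origin), axes as the key's. The stem is a cross of four splines along its x and y: 24 mm across two facing splines, each 8 mm thick, lower edges rounded with 4 mm radius. It fits the socket at every quarter turn.
- key_grip (a point): Centre of the red handle bar, 92 mm above the stem's lower end, axes as the key's. The bar is 50 mm long (x, in line with one pair of splines), 16 mm thick (y: grip it across this) and 28 mm high.
- gearbox: Blue lift gearbox, fixed on the table, 150 mm (its x) by 130 mm (its y), 62 mm high, with a bolt lug at each x end; origin under its centre. The socket's axis is upright through its centre. Rack and gearbox may be left or right of each other.
- socket_mouth (a point): Centre of the socket's mouth, 75 mm above the table, z up; x, y along the arms of the cross-shaped slot: 10.5 mm wide, 27 mm from end to end, 55 mm deep, in a 50 mm square brass block (sides along x, y) ringed by a dark collar of 68 mm diameter, 6 mm lower. Key home: flange on the brass, tip 42 mm below the mouth.
- spindle (a joint): Angle of the brass block with its socket about the upright axis, relative to the gearbox housing, rad; starts anywhere within 0.75. A brake holds it: it stays put below 0.5 N m.
- spindle_corner (a point): One top corner of the brass socket block (25 mm along x and 25 mm along y from the mouth's centre); shows whether the socket has been turned.
- brake (a joint): White spring plunger, 10 mm diameter, in the bottom of the socket: m it is pressed down. 0 at rest, its top 28 mm below the mouth; 0.014 with the key fully home. Its spring pushes up with 5 N at 0 and 12 N at 0.014.
- rack: Wooden key rack, fixed, 70 mm (its x) by 250 mm (its y), 55 mm high; origin under its centre. Three round holes of 31 mm diameter, 50 mm deep, at y = -95, 0 and 95 mm; a key hangs in each, the underside of its flange on the rack's top and the top of its handle 119 mm above the table.
- black_key: Bystander in the rack: key of the same shape with a black handle and a plain square stem. Origin at its stem's lower end.
- yellow_key: Bystander in the rack: key of the same shape with a yellow handle and a plain round stem. Origin at its stem's lower end.
- glue: Bystander: white glue bottle, 56 mm diameter, 150 mm high, origin under its centre.
- tin: Bystander: open steel tin, 72 mm diameter, 100 mm high, origin under its centre.
- wrench: Bystander: steel wrench lying flat near the fence.
- brush: Bystander: bench brush lying flat near the fence.
- offcut: Bystander: wooden offcut 120 x 45 x 30 mm lying flat, origin under its centre.

How it is judged (in metres and radians):
On the way, in this order (a step that is already met when the one before it is completed fails the run):
1. the red key is lifted out of the rack (height (world z) of key_tip above 0.06 m and contact force between the fingers and key above 1 N), for 0.1 s.
2. the splines have meshed: the stem is at least 10 mm down in the socket (z of key_tip in the frame of socket_mouth below -0.01 m and x of key_tip in the frame of socket_mouth between -0.004 and 0.004 m and y of key_tip in the frame of socket_mouth between -0.004 and 0.004 m), for 0.1 s.
At the end, for the whole second after the job is handed in: Red key in the socket, meshed and flush: tip at least 39.5 of 42 mm deep, within 4 mm of the axis, upright within 0.07 rad; plunger pressed at least 11.5 mm; fingers hold the key with over 2 N; key still (under 0.02 m/s); socket corner within 10 mm of its start (z of key_tip in the frame of socket_mouth below -0.0395 m and x of key_tip in the frame of socket_mouth between -0.004 and 0.004 m and y of key_tip in the frame of socket_mouth between -0.004 and 0.004 m and angle between the z axis of key and the z axis of socket_mouth, either way round below 0.07 rad and value of joint brake above 0.0115 m and contact force between the fingers and key above 2 N and linear speed of key below 0.02 m/s and distance of spindle_corner from where it was at the start of the episode below 0.01 m); the arm keeps its last pose, push and grip.
It fails at once if the socket was forced round (its corner moved more than 12 mm) (distance of spindle_corner from where it was at the start of the episode above 0.012 m).
It fails at once if one of the other keys was disturbed (moved more than 30 mm or tipped) (distance of any of black_key, yellow_key from where it was at the start of the episode above 0.03 m or angle between any of black_key, yellow_key's own z axis and vertical above 0.35 rad).
It fails at once if the glue bottle or the tin was disturbed (moved more than 30 mm or tipped) (distance of any of glue, tin from where it was at the start of the episode above 0.03 m or angle between any of glue, tin's own z axis and vertical above 0.35 rad).
It fails at once if the wrench, brush or offcut was moved more than 30 mm (distance of any of wrench, brush, offcut from where it was at the start of the episode above 0.03 m).
It also fails if it takes over 46 s, if anything falls off the work surface, if the arm or the gripper's body presses on something with over 40 N, if the wrist force passes 120 N, or if a joint passes its speed limit or range.

ROBOT

A 6-joint arm with a two-finger parallel gripper is mounted at the origin on the work surface. World frame = base frame: x ahead of the robot, y to its left, z up, the work surface at z = 0. Lengths are in mm, angles in rad, forces in N, time in s.
With the tool pointing down it reaches from about 300 to 775 mm from the base axis. Payload 14.6 kg.
Tool frame: the origin (TCP) lies midway between the tips of the shut fingers; the grasp point (between the pads) lies 19 mm behind it; z points along the fingers, y is the line along which they close (so a half turn about z gives the same grasp; the last joint's range is limited). The gripper opens to 94 mm and grips with 3 to 60 N. Pads are 16 mm wide; open, the fingers measure 119 mm over their backs; the gripper's body (75 mm by 177 mm) begins 78 mm behind the grasp point.
Start: joints at [-1.311, 0.3, 1.521, -0, 1.321, -0.067], TCP at [176.551, -520.883, 205.446] pointing down, gripper open.
Joint ranges: [-3.03, 3.03], [-0.79, 2.21], [0.23, 2.52], [-1.04, 4.18], [0, 3.07], [-2.55, 2.55]. Speed limits (rad/s): [2.22, 2.22, 2.57, 3.14, 3.14, 3.14].

INTERFACE

Orientations are given as [roll, pitch, yaw] about the fixed x, y, z axes, in that order (R = Rz(yaw) Ry(pitch) Rx(roll)).
In Python, from cell import manip gives the robot as it stands.
- The arm moves only by the shell command python3 -m creep 'ROWS' [OPENING] [FORCE]. ROWS is text: rows parted by semicolons, each of 6 numbers parted by spaces: the shift along the tool's x, y, z normalised to -1 to 1, where 1 is 4 cm, then the turn, a rotation vector about the tool's x, y, z normalised to -1 to 1, where 1 is pi rad. In form: dx dy dz ax ay az; .... A call has 1 to 20 rows; each row shifts and turns the commanded pose from where the row before left it, along the tool's axes as they then stand; what a row does not reach is not made up. A row lasts 1/8 s, in which the tool goes at most 62.5 mm and 10.7 degrees, less where a joint would pass 70% of its speed; a pose out of reach is approached as far as the arm can. A call with a number of a shift or a turn outside -1 to 1 is refused whole. A call with a gripper value outside its range is refused whole. OPENING is the closure, from 0 (fully open) to 1 (shut), set as the call begins (- or left out, the last holds). The fingers move at their own pace and stop on an object; FORCE is the grip in N (left out, the last holds). Time passes only in rows, so rows that do not move let the fingers close. It gives the time, the measured TCP pose, the force, the opening and the grip force at its end, in the units of the state.
- manip.read_state(): the state, without advancing time (a new reading comes with each control period).
- manip.camera(name): name is "scene" or "top" or "wrist"; returns a dict with "color" (384x512x3 uint8, red, green, blue), "range_z" (384x512 float32, mm along the optical axis (not along the pixel's ray), 0 where there is no reading), "camera_matrix" (3x3 intrinsics, pixels), "k1" (the pictures are not rectified: a ray, as slopes to the right and down, at radius r is drawn at 1 + k1 r^2 times it, then the intrinsics apply), "T" (4x4, takes a point from camera to world coordinates). Camera axes: x right, y down, z forward; pixel columns grow to the right and rows downward; lengths in mm; the calibration is good to about 2 mm. A picture is of the moment at which its call begins.
- manip.sign_off(): hands the job in; it is judged then, once.
The state is a dict: "clock": time; "joints": joint angles; "qd": joint speeds; "effort": joint torques, N m; "eef_pos": TCP position; "eef_rot": TCP orientation; "wrist_force": force on the tool from outside, world axes, zero at the start; "moment": the same for the moment, N m; "finger_gap": finger opening in mm; "finger_force": force on a finger pad.
Only numpy, scipy, OpenCV 4.12 (cv2) and the standard library are available. Lean on these libraries where they do the work, as an engineer would, in place of code of your own. Each camera call takes 0.05 s, during which the arm holds its last target. There are 200 camera calls.

## Working session

There is one attempt and no reset: what is moved stays moved. The work goes in short steps, Python scripts to look and compute and a shell command to move; the robot and the scene stay as the last step left them, time stands still between calls to the robot, and variables do not carry over. Pictures are saved under pics/ and viewed, at most 10 in all, crops included, and the job is handed in when it is done.

```bash
mkdir -p pics; cat > h.py <<'E'
import numpy as np, cv2
from cell import manip
def cam(n):
    return manip.camera(n)
def rays(c,px):
    px=np.asarray(px,float).reshape(-1,2);K=np.array(c["camera_matrix"]);k=c["k1"]
    d=np.c_[(px[:,0]-K[0,2])/K[0,0],(px[:,1]-K[1,2])/K[1,1]]
    u=d.copy()
    for _ in range(20): u=d/(1+k*(u**2).sum(1,keepdims=True))
    return np.c_[u,np.ones(len(u))]
def onplane(c,px,z):
    T=np.array(c["T"]);r=rays(c,px)@T[:3,:3].T;o=T[:3,3]
    return o+r*((z-o[2])/r[:,2])[:,None]
def cloud(c):
    h,w=c["range_z"].shape;v,u=np.mgrid[:h,:w]
    r=rays(c,np.c_[u.ravel(),v.ravel()])*c["range_z"].reshape(-1,1)
    T=np.array(c["T"]);return (r@T[:3,:3].T+T[:3,3]).reshape(h,w,3)
def save(c,n): cv2.imwrite("pics/"+n,c["color"][:,:,::-1])
E
python3 - <<'E'
from h import *
for n in ("top","scene"):
    c=cam(n);save(c,n+".png");print(n,np.round(c["T"],2).tolist(),c["camera_matrix"],c["k1"])
print(manip.read_state())
a=cv2.imread("pics/top.png");b=cv2.imread("pics/scene.png")
cv2.imwrite("pics/both.png",np.vstack([a,b])[:, :] if 0 else a)
E
```

```text
top [[-0.01, -1.0, 0.09, 410.74], [-1.0, 0.01, -0.0, 12.44], [0.0, -0.09, -1.0, 1375.51], [0.0, 0.0, 0.0, 1.0]] [[388.93327483   0.         258.96814343]
 [  0.         388.93327483 180.01724955]
 [  0.           0.           1.        ]] -0.01008972284265272
scene [[-0.61, 0.58, -0.53, 1138.11], [0.79, 0.46, -0.41, 469.35], [0.01, -0.67, -0.74, 941.27], [0.0, 0.0, 0.0, 1.0]] [[361.2404716    0.         253.32578883]
 [  0.         361.2404716  191.3219838 ]
 [  0.           0.           1.        ]] 0.025826302580654492
{'clock': 0.1, 'joints': array([-1.31059686e+00,  3.00419448e-01,  1.52150977e+00, -1.74442336e-05,
        1.32069655e+00, -6.65951276e-02]), 'qd': array([ 0.00106277, -0.00353018, -0.00178611, -0.00018314,  0.00052175,
        0.00015349]), 'effort': array([ 7.13068366e-04, -5.32645297e+01, -3.53278971e+01,  7.09955301e-02,
        2.35056173e-02, -5.92326342e-05]), 'eef_pos': array([ 176.4905779 , -520.66903416,  204.94482836]), 'eef_rot': array([-3.14056071e+00, -5.18897313e-05,  3.26798895e-01]), 'wrist_force': array([ 0.0050869 , -0.12703689, -0.10327656]), 'moment': array([ 0.06476443,  0.04510001, -0.02852257]), 'finger_force': 0.0, 'finger_gap': 93.95314058488637}
```

View pics/top.png

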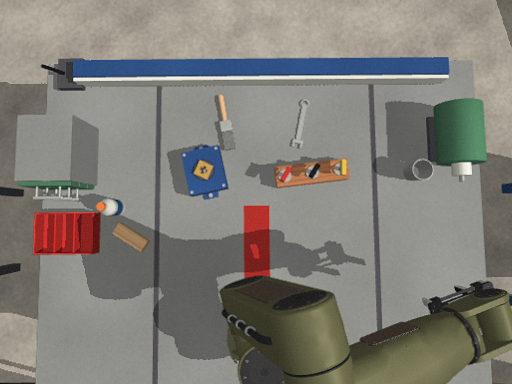

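View pics/scene.png

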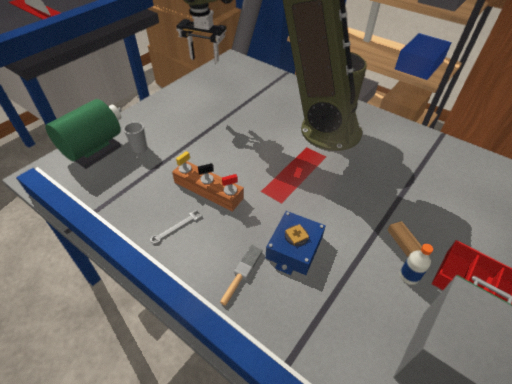

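The top view shows the red key at about (285,175), black (313,171), yellow (341,168) and the brass socket at (204,169), with the bystanders clear of the path. Next I take rough measurements.

```bash
python3 - <<'E'
from h import *
for n in ("top","scene"):
    c=cam(n);hsv=cv2.cvtColor(c["color"],cv2.COLOR_RGB2HSV);P=cloud(c)
    H,S,V=[hsv[...,i].astype(int) for i in range(3)]
    near=(P[...,0]>350)&(P[...,0]<560)&(P[...,1]>-260)&(P[...,1]<260)
    red=near&((H<4)|(H>174))&(S>170)&(P[...,2]>95)
    br=near&(P[...,2]>66)&(P[...,2]<85)&(H>10)&(H<25)&(S>110)&(P[...,1]>70)
    for nm,m,z in(("red",red,119),("brass",br,75)):
        p=P[m]; v,u=np.nonzero(m)
        print(n,nm,m.sum(),"cloud mean",p.mean(0).round(1),"top z",np.percentile(p[:,2],95).round(1))
        q=onplane(c,np.c_[u,v],z)[:,:2].astype(np.float32)
        print("  plane",q.mean(0).round(1),"minrect",cv2.minAreaRect(q))
E
```

```text
top red 68 cloud mean [506.2 -50.6 470.4] top z 1375.5
  plane [486.9  72.7] minrect ((338.2505798339844, 294.25927734375), (284.67218017578125, 844.833984375), 11.455934524536133)
top brass 67 cloud mean [551.2 197.6  75.9] top z 79.9
  plane [551.3 197.7] minrect ((548.3527221679688, 202.28822326660156), (50.5571174621582, 23.657949447631836), 89.4654312133789)
scene red 76 cloud mean [546.3 -71.1 111.3] top z 119.4
  plane [551.8 -66.1] minrect ((551.2774047851562, -65.08444213867188), (33.42626190185547, 33.875457763671875), 60.29952621459961)
scene brass 69 cloud mean [552.5 197.5  73.4] top z 76.8
  plane [553.6 198. ] minrect ((554.5235595703125, 200.51475524902344), (48.99492263793945, 20.872671127319336), 80.11228942871094)
```

```bash
python3 -m creep '0 0 -1 0 0 0;.5 -.3 -.8 0 0 0;.9 -.57 -.3 0 0 0;.9 -.57 -.2 0 0 0;.9 -.57 -.2 0 0 0;.9 -.57 -.2 0 0 0;.9 -.57 -.2 0 0 0;.9 -.57 0 0 0 0;.9 -.57 0 0 0 0;.9 -.57 0 0 0 0;.9 -.57 0 0 0 0;.9 -.57 0 0 0 0;.9 -.57 0 0 0 0;.5 -.3 0 0 0 0;0 0 0 0 0 0' 0; python3 - <<'E'
from h import *
c=cam("wrist");save(c,"w1.png");print(np.round(c["T"],2).tolist(),c["camera_matrix"],c["k1"],manip.read_state()["eef_rot"],manip.read_state()["eef_pos"])
E
```

```text
clock: 2.08
eef_pos: [501.7, -119.7, 321.0]
eef_rot: [-3.141, 0.001, 0.329]
wrist_force: [-0.5, -0.2, 0.4]
finger_gap: 93.8
finger_force: 0.0
[[0.32, -0.91, -0.24, 573.68], [-0.95, -0.31, -0.08, -94.42], [-0.0, 0.26, -0.97, 501.64], [0.0, 0.0, 0.0, 1.0]] [[295.79703784   0.         254.13177535]
 [  0.         295.79703784 194.43777292]
 [  0.           0.           1.        ]] -0.040930760010910165 [-3.14131865e+00  5.87895086e-04  3.27856207e-01] [ 501.20900804 -120.51397554  321.14270473]
```

View pics/w1.png

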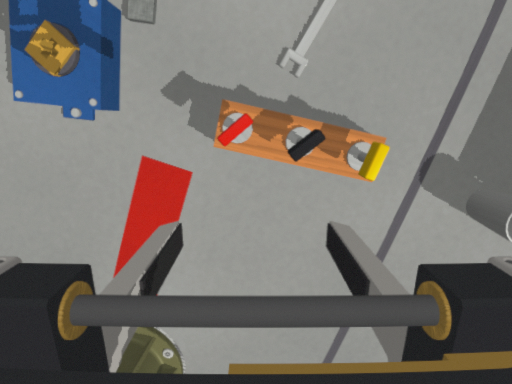

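The wrist view shows the red bar at (236,129) on its flange, and the brass block at (52,47). I'll measure both from here.

```bash
cat > m.py <<'E'
from h import *
def meas(c,zr=119,verbose=1):
    hsv=cv2.cvtColor(c["color"],cv2.COLOR_RGB2HSV);P=cloud(c)
    H,S,V=[hsv[...,i].astype(int) for i in range(3)]
    out={}
    red=((H<4)|(H>174))&(S>150)&(P[...,2]>zr-9)&(P[...,2]<zr+12)
    br=(P[...,2]>68)&(P[...,2]<85)&(H>10)&(H<25)&(S>110)&(P[...,1]>100)&(P[...,0]<700)
    for nm,m,z in(("red",red,zr),("brass",br,75)):
        n,l,s,_=cv2.connectedComponentsWithStats(m.astype(np.uint8))
        if n<2: print(nm,"none");continue
        m=l==1+s[1:,4].argmax();v,u=np.nonzero(m)
        q=onplane(c,np.c_[u,v],z)[:,:2].astype(np.float32);r=cv2.minAreaRect(q)
        b=cv2.boxPoints(r);e=b[1]-b[0] if np.linalg.norm(b[1]-b[0])>np.linalg.norm(b[2]-b[1]) else b[2]-b[1]
        print(nm,m.sum(),"px",u.mean().round(1),v.mean().round(1),"z",np.median(P[m][:,2]).round(1),"mean",q.mean(0).round(1),"rect c",np.round(r[0],1),"size",np.round(r[1],1),"long-axis yaw",np.arctan2(e[1],e[0]).round(3))
        out[nm]=r
    return out
E
python3 - <<'E'
from m import *
meas(cam("wrist"));meas(cam("top"))
E
```

```text
red 440 px 234.3 128.8 z 120.3 mean [550.1 -76.3] rect c [549.9 -76.1] size [14.7 48. ] long-axis yaw -0.548
brass 1362 px 49.4 47.6 z 76.5 mean [571.4 198. ] rect c [571.2 197.9] size [55.1 52.2] long-axis yaw 1.127
red 28 px 287.3 170.2 z 120.6 mean [558.3 -83.2] rect c [556.8 -83.5] size [13.1 23.5] long-axis yaw -0.476
brass 178 px 202.8 169.3 z 75.6 mean [569.1 197.7] rect c [569.2 197.6] size [51.4 51. ] long-axis yaw 1.144
```

```bash
python3 -m creep '.75 -.33 0 0 0 0;.76 -.33 0 0 0 0;0 0 .2 0 0 -.0555;0 0 .2 0 0 -.0555;0 0 .2 0 0 -.0555;0 0 .2 0 0 -.0555;0 0 .2 0 0 -.0555;0 0 .2 0 0 -.0555;0 0 .2 0 0 -.0555;0 0 .2 0 0 -.0555;0 0 .2 0 0 -.0555;0 0 .2 0 0 -.0555;0 0 .2 0 0 -.0555;0 0 .2 0 0 -.0555;0 0 .2 0 0 -.0555;0 0 0 0 0 0;0 0 0 0 0 0' 0.4; python3 - <<'E'
from m import *
c=cam("wrist");meas(c);save(c,"w2.png");s=manip.read_state();print(s["eef_pos"],s["eef_rot"],s["joints"],s["clock"])
E
```

```text
clock: 4.35
eef_pos: [549.9, -76.8, 218.0]
eef_rot: [3.141, 0.001, 2.589]
wrist_force: [-0.4, -0.2, 0.4]
finger_gap: 56.3
finger_force: 0.0
red 759 px 252.7 191.4 z 120.3 mean [548.1 -75. ] rect c [548.8 -75.6] size [14.7 50.5] long-axis yaw -0.548
brass 2233 px 485.4 65.8 z 76.5 mean [570.  198.3] rect c [570.4 198. ] size [55.5 50.5] long-axis yaw 1.132
[549.987835   -76.66407232 217.93643913] [3.14138562e+00 5.92494844e-04 2.58965631e+00] [-2.04453912e-01  3.01974482e-01  1.48896697e+00 -7.27697665e-06
  1.35002362e+00 -1.22331237e+00] 4.4
```

View pics/w2.png

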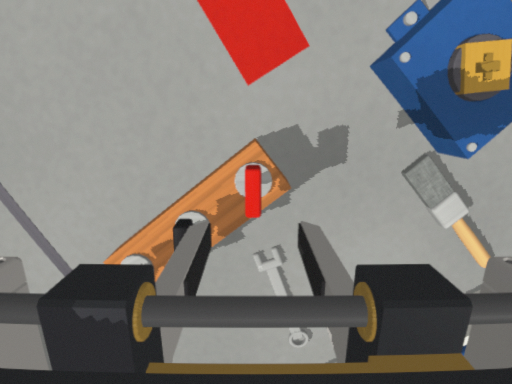

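The bar is centred between the fingers (253,191) and aligned with them. I'll descend and grip.

```bash
python3 -m creep '.04 0 .7 0 0 0;0 0 .8 0 0 0;0 0 .8 0 0 0;0 0 .6 0 0 0;0 0 .4 0 0 0;0 0 0 0 0 0' ; python3 -m creep '0 0 0 0 0 0;0 0 0 0 0 0;0 0 0 0 0 0;0 0 0 0 0 0' 1 60
```

```text
clock: 5.15
eef_pos: [548.4, -75.4, 85.0]
eef_rot: [-3.141, -0.001, 2.592]
wrist_force: [0.4, -0.7, 0.2]
finger_gap: 56.3
finger_force: 0.0
clock: 5.65
eef_pos: [548.7, -75.5, 85.7]
eef_rot: [3.141, 0.0, 2.593]
wrist_force: [0.5, 1.2, -0.7]
finger_gap: 20.2
finger_force: 0.0
```

```bash
python3 -m creep '0 0 0 0 0 0;0 0 0 0 0 0;0 0 0 0 0 0;0 0 0 0 0 0' && python3 -m creep '0 0 -.5 0 0 0;0 0 -.8 0 0 0;0 0 -.8 0 0 0;0 0 -.8 0 0 0;0 0 -.6 0 0 0;0 0 0 0 0 0'; python3 - <<'E'
from m import *
c=cam("wrist");s=manip.read_state();meas(c,119+s["eef_pos"][2]-85.7);save(c,"w3.png");print(s)
E
```

```text
clock: 6.15
eef_pos: [548.6, -75.4, 85.3]
eef_rot: [3.142, -0.0, 2.593]
wrist_force: [0.6, -0.7, -3.1]
finger_gap: 15.9
finger_force: 60.0
clock: 6.9
eef_pos: [549.2, -75.6, 226.7]
eef_rot: [3.141, 0.003, 2.593]
wrist_force: [1.4, -0.1, -2.8]
finger_gap: 16.0
finger_force: 60.0
red 2440 px 254.1 251.8 z 261.7 mean [548.7 -73.2] rect c [549.6 -73.5] size [15.9 52.2] long-axis yaw -0.561
brass 2116 px 478.9 69.0 z 76.5 mean [570.  198.3] rect c [570.3 197.7] size [56.  50.7] long-axis yaw 1.15
{'clock': 6.95, 'joints': array([-2.02770121e-01,  2.93607655e-01,  1.48298998e+00,  5.10402556e-05,
        1.36463773e+00, -1.22545522e+00]), 'qd': array([ 0.00038377,  0.02339561,  0.02674702, -0.00169592, -0.00549727,
       -0.00013204]), 'effort': array([ 3.08621221e-02, -5.69476283e+01, -3.87649727e+01,  1.03324332e-02,
        2.83304108e-01,  7.32663261e-05]), 'eef_pos': array([548.61470847, -75.41344636, 225.12755377]), 'eef_rot': array([3.14142469e+00, 3.19283936e-04, 2.59347096e+00]), 'wrist_force': array([-0.46315548, -0.48507897, -2.94279132]), 'moment': array([ 0.02399185, -0.1558414 , -0.01239468]), 'finger_force': 59.99891638755798, 'finger_gap': 15.80186822515062}
```

View pics/w3.png

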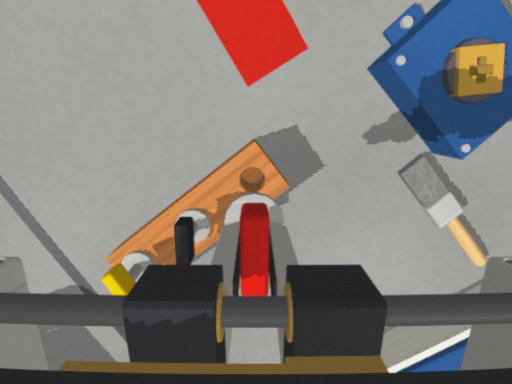

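The key is held upright and lifted out; its old hole at (250,178) is empty. I'll carry it beside the socket so the camera has a clear view of the socket.

```bash
python3 -m creep '.12 .4 0 0 0 0;.24 .8 0 0 0 0;.24 .8 0 0 0 0;.24 .82 0 0 0 0;.24 .82 0 0 0 0;.24 .82 0 0 0 0;.24 .82 0 0 0 0;.24 .82 0 0 0 0;0 0 0 0 0 -.035;0 0 0 0 0 0;0 0 0 0 0 0;0 0 0 0 0 0'; python3 - <<'E'
from m import *
c=cam("wrist");s=manip.read_state();meas(c,119+s["eef_pos"][2]-85.4);save(c,"w4.png");print(s["eef_pos"],s["eef_rot"],s["clock"])
E
```

```text
clock: 8.45
eef_pos: [614.3, 170.2, 225.3]
eef_rot: [-3.142, -0.0, 2.702]
wrist_force: [-0.6, -0.4, -1.3]
finger_gap: 15.6
finger_force: 60.0
red 2411 px 254.1 252.2 z 260.2 mean [613.2 172.6] rect c [614.  172.2] size [16.1 50.8] long-axis yaw -0.44
brass 1739 px 259.4 136.4 z 76.5 mean [570.6 199.3] rect c [571.2 198.9] size [50.4 50.2] long-axis yaw 1.145
[614.30041115 170.13852961 225.42922083] [ 3.14155166e+00 -1.84936282e-05  2.70192893e+00] 8.5
```

View pics/w4.png

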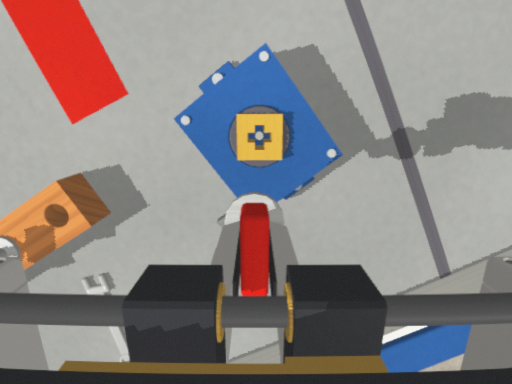

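The block measures 50.4 x 50.2 mm, centred at (259,136), yaw 1.145, so the offsets are now known. I'll move over the socket and down to 8 mm above its mouth.

```bash
python3 -m creep '.64 .08 0 0 0 -.002;.63 .09 0 0 0 -.002;0 0 .4 0 0 0;0 0 .7 0 0 0;0 0 .5 0 0 0;0 0 .15 0 0 0;0 0 0 0 0 0;0 0 0 0 0 0;0 0 0 0 0 0'; python3 - <<'E'
from m import *
for n in("wrist","scene"): c=cam(n);save(c,"w5%s.png"%n)
s=manip.read_state();print(s["eef_pos"],s["eef_rot"],s["wrist_force"],s["moment"])
im=cv2.imread("pics/w5scene.png")[170:290,220:380];cv2.imwrite("pics/w5s.png",cv2.resize(im,None,fx=4.5,fy=4.5,interpolation=cv2.INTER_CUBIC))
E
```

```text
clock: 9.62
eef_pos: [571.4, 197.9, 156.1]
eef_rot: [3.141, 0.001, 2.716]
wrist_force: [-0.1, 0.7, -2.4]
finger_gap: 15.9
finger_force: 60.0
[571.25546724 197.9462334  155.87788883] [3.14114889e+00 4.96161322e-04 2.71594728e+00] [ 0.25238465 -0.21366493 -2.12425785] [ 0.02383791 -0.14272032 -0.03366787]
```

View pics/w5s.png

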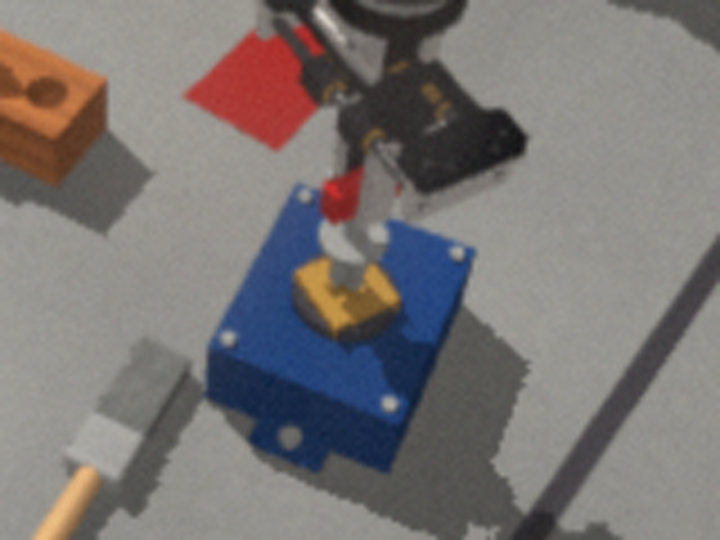

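In the scene crop the stem is over the middle of the brass, at crop position (350,285). I'll descend gently and watch the force.

```bash
python3 -m creep '0 0 .1 0 0 0;0 0 .1 0 0 0;0 0 .08 0 0 0;0 0 .05 0 0 0;0 0 0 0 0 0'
```

```text
clock: 10.35
eef_pos: [570.9, 198.0, 141.9]
eef_rot: [-3.141, -0.001, 2.716]
wrist_force: [-1.9, 0.3, -3.2]
finger_gap: 15.7
finger_force: 60.0
```

```bash
python3 -m creep '0 0 .15 0 0 0;0 0 .15 0 0 0;0 0 .15 0 0 0;0 0 .07 0 0 0;0 0 0 0 0 0'; python3 -m creep '0 0 .1 0 0 0;0 0 .1 0 0 0;0 0 .1 0 0 0;0 0 0 0 0 0'
```

```text
clock: 10.98
eef_pos: [570.8, 197.9, 120.9]
eef_rot: [-3.141, -0.001, 2.716]
wrist_force: [-3.1, 1.4, -3.9]
finger_gap: 15.7
finger_force: 60.0
clock: 11.48
eef_pos: [571.1, 198.1, 110.4]
eef_rot: [3.141, 0.0, 2.716]
wrist_force: [-8.4, 3.5, 6.4]
finger_gap: 15.7
finger_force: 60.0
```

```bash
python3 -m creep '.02 0 0 0 0 0;0 0 .06 0 0 0;0 0 .06 0 0 0;0 0 0 0 0 0;0 0 0 0 0 0'
```

```text
clock: 12.1
eef_pos: [570.9, 198.3, 106.2]
eef_rot: [3.141, 0.002, 2.716]
wrist_force: [-7.1, -0.7, 10.1]
finger_gap: 15.7
finger_force: 60.0
```

```bash
python3 -m creep '0 0 .03 0 0 0;0 0 .03 0 0 0;0 0 0 0 0 0;0 0 0 0 0 0'
```

```text
clock: 12.6
eef_pos: [571.0, 198.3, 105.3]
eef_rot: [3.14, 0.002, 2.716]
wrist_force: [-13.3, -1.8, 24.9]
finger_gap: 15.6
finger_force: 60.0
```

The vertical force jumped to 25 N, which is above the spring's 12 N, so the flange should be on the brass. I'll check depth and uprightness.

```bash
python3 -m creep '.01 0 .01 0 0 0;0 0 0 0 0 0;0 0 0 0 0 0'; python3 - <<'E'
from m import *
c=cam("wrist");meas(c,139);P=cloud(c);save(c,"w6w.png")
c=cam("scene");save(c,"w6.png");im=cv2.imread("pics/w6.png")[170:290,220:380];b=cv2.imread("pics/w6w.png")[90:330,150:370]
a=cv2.resize(im,(400,300),interpolation=cv2.INTER_CUBIC);b=cv2.resize(b,(330,360))
o=np.zeros((360,730,3),np.uint8);o[:300,:400]=a;o[:,400:]=b;cv2.imwrite("pics/w6s.png",o)
s=manip.read_state();print(s["eef_pos"],s["wrist_force"],s["moment"],s["qd"].round(4))
E
```

```text
clock: 12.98
eef_pos: [571.0, 198.3, 105.3]
eef_rot: [3.14, 0.003, 2.716]
wrist_force: [-12.2, -3.0, 25.8]
finger_gap: 15.7
finger_force: 60.0
red 2415 px 254.1 252.3 z 140.3 mean [569.8 200.7] rect c [570.6 200.3] size [16.2 50.9] long-axis yaw -0.427
brass 1208 px 249.8 195.4 z 76.4 mean [555.1 204. ] rect c [564.7 201.7] size [50.8 39.2] long-axis yaw 1.128
[571.01533159 198.27859856 105.26230977] [-12.79260941  -3.4025172   26.44500557] [-0.67375375  2.72791007 -0.11746587] [ 0.0001 -0.      0.0009  0.0002 -0.      0.0023]
```

View pics/w6s.png

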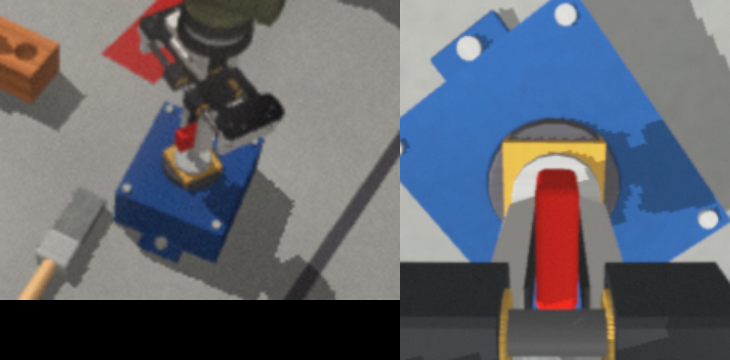

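The flange sits flat on the brass. The handle top is 20.0 mm above its height in the rack, exactly the home depth, and the socket's yaw is unchanged. I'll hand it in.

```bash
python3 -c "
from cell import manip
print(manip.sign_off())"
```

```text
the job is handed in; nothing more can be done
None
```

I handed the job in with the red key meshed and flush in the socket, still gripped at 60 N and pressed down; the final check put it at home depth with the socket not visibly turned, but the judge returned no verdict.

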